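# Change over two bottles in their tilting rests

### The arm

A 6-joint arm with a two-finger parallel gripper is mounted at the origin on a cart in front of the work surface, level with it; the furniture and walls round the work are solid. World frame = base frame: x ahead of the robot, y to its left, z up, the work surface at z = 0. Lengths are in m, angles in rad, forces in N, time in s.
With the tool pointing down it reaches from about 0.4 to 0.925 m from the base axis. Payload 3.4 kg.
Tool frame: the origin (TCP) lies at the very end of the fingers, on their centre line; the grasp point (between the pads) lies 19 mm behind it; z points along the fingers, y is the line along which they close (so a half turn about z gives the same grasp; the last joint's range is limited). The gripper opens to 85 mm and grips with 20 to 120 N. Pads are 22 mm wide; open, the fingers measure 114 mm over their backs; the gripper's body (76 mm by 85 mm) begins 54 mm behind the grasp point. The pads swing forward as they close: fully open they stand 13 mm farther back than shut.
Start: joints at [1.141, 0.307, 1.506, -0, 1.328, -0.073], TCP at [0.2, 0.539, 0.231] pointing down, gripper open.
Joint ranges: [-3.12, 3.12], [-1.05, 2.28], [0.14, 2.33], [-1.42, 4.57], [0.1, 2.73], [-2.68, 2.68]. Speed limits (rad/s): [2.57, 2.57, 3.14, 3.14, 3.14, 3.14].

### API

Orientations are given as a rotation vector (axis times angle).
In Python, from bench import get_obs, read_camera, hand_in gives the robot as it stands.
- The arm moves only by the tool arm_command, never from a script. Its argument "motion" is text: rows parted by semicolons, each of 7 numbers parted by spaces: the turn, a rotation vector about the world's x, y, z in rad, then the shift along the world's x, y, z in mm, then the closure, from 0 (fully open) to 1 (shut). In form: ax ay az x y z hand; .... A call has 1 to 10 rows; each row is the pose to reach, as a shift and turn from the pose commanded when the call began; what a row does not reach only later rows make up. A row lasts 1/12 s, in which the tool goes at most 41.7 mm and 7.16 degrees, less where a joint would pass 70% of its speed; a pose out of reach is approached as far as the arm can. A call with a gripper value outside its range is refused whole. The fingers move at their own pace and stop on an object; "force" is the grip in N (left out, the last holds). Time passes only in rows, so rows that repeat a pose let the fingers close. It gives the time, the measured TCP pose, the force, the opening and the grip force at its end, in the units of the state.
- get_obs(): the state, without advancing time (a new reading comes with each control period).
- read_camera(name): name is "side" or "top"; returns a dict with "pixels" (400x640x3 uint8, blue, green, red), "depth" (400x640 float32, m along the optical axis (not along the pixel's ray), 0 where there is no reading), "fx", "fy", "cx", "cy" (pixels), "rvec" (rotation vector, rad) and "tvec" (3), from world to camera coordinates, as OpenCV has them. Camera axes: x right, y down, z forward; pixel columns grow to the right and rows downward; lengths in m; the calibration is good to about 2 mm. A picture is of the moment at which its call begins.
- hand_in(): hands the job in; it is judged then, once.
The state is a dict: "clock": time; "q": joint angles; "joint_velocities": joint speeds; "joint_torque": joint torques, N m; "tcp_pos": TCP position; "ee_rot": TCP orientation; "force": force on the tool from outside, world axes, zero at the start; "ft_torque": the same for the moment, N m; "opening": finger opening in m; "gripper_force": force on a finger pad.
Only numpy, scipy, OpenCV 4.12 (cv2) and the standard library are available. Lean on these libraries where they do the work, as an engineer would, in place of code of your own. Each camera call takes 0.05 s, during which the arm holds its last target. There are 200 camera calls.

### The job

Two amber bottles stand in metal tilting rests: one leans back on its slope and is finished with, the other stands upright and is to be sampled next. Change them over by pushing with the fingertips, without lifting either: push the leaning bottle from behind until it stands upright in its rest, and push the top of the upright one until it tips back and lies against the slope of its own rest. Leave both still in their rests and the other things on the bench where they are.

Things in the scene. Friction and masses are not known exactly. Their poses are not given: they have to be found in the camera images.
- rest_a: grey metal rest fixed to the bench, 140 x 72 mm, holds the bottle that leans at first. Origin: underside, mid-width; x to its back (toward the robot's left within 0.4 rad), z up. Plate top z = 6 mm; toe kerb 8 mm high, inner face at x = -55; side cheeks 36 mm high, 55 mm apart, guide the foot; black slope, 54 mm wide, from (x 3, z 6) to (x 45, z 67), 0.61 rad from upright. Nothing above z = 72 or behind x = 78 mm
- rest_b: grey metal rest fixed to the bench, 140 x 72 mm, holds the bottle that is upright at first. Origin: underside, mid-width; x to its back (toward the robot's right within 0.4 rad), z up. Plate top z = 6 mm; toe kerb 8 mm high, inner face at x = -55; side cheeks 36 mm high, 55 mm apart, guide the foot; black slope, 54 mm wide, from (x 3, z 6) to (x 45, z 67), 0.61 rad from upright. Nothing above z = 72 or behind x = 78 mm
- leaning_bottle: 100 ml amber bottle, white cap, 119 mm tall, 0.17 kg; 49 mm across up to 102 mm, cap 28 mm across above. Origin: centre of its underside, z to the cap. Balances on its foot's edge at 0.4 rad, beyond that drops by itself; under 1 N at the cap tips it. At first it leans 0.61 rad toward its rest's +x on rest_a's slope, the rear edge of its foot on the plate at x = 3 mm
- upright_bottle: 100 ml amber bottle, white cap, 119 mm tall, 0.17 kg; 49 mm across up to 102 mm, cap 28 mm across above. Origin: centre of its underside, z to the cap. Balances on its foot's edge at 0.4 rad, beyond that drops by itself; under 1 N at the cap tips it. At first it stands upright on rest_b's plate, its axis at about x = -25 mm of the rest
- leaning_bottle_top (a point): centre of the cap's top of the bottle that leans at first; the cap's highest back edge is then at x = 63, z = 109 mm in rest_a's frame, free to be pushed from behind
- upright_bottle_top (a point): centre of the cap's top of the bottle that is upright at first, then 125 mm above the bench; the cap can be pushed from the rest's kerb end (its -x side)
- blue_bottle: small blue bottle with white cap, 26 x 27 x 70 mm, bystander standing between the two rests; origin at the centre of its underside
- cream_jar: white cream jar with black lid, 44 x 44 x 35 mm, bystander between the two rests; origin at the centre of its underside
- beaker: clear beaker, 52 x 52 x 70 mm, bystander on the left; origin at the centre of its underside
- spout_pot: white pot with an upright spout, 72 x 72 x 88 mm, bystander on the left; origin at the centre of its underside
- timer: white kitchen timer lying flat, 64 x 64 x 19 mm, bystander on the right; origin at the centre of its underside
- tape_roll: roll of beige tape lying flat, 104 x 102 x 25 mm, bystander on the left; origin at the centre of its underside

How it is judged:
At the end, for the whole second after the job is handed in: At rest: the bottle that leaned stands upright (within 0.1 rad) in rest_a; the one that stood leans back 0.5 to 0.75 rad on the slope of rest_b; foot centres within 15 mm of the rest's middle line, at x -45 to 10 mm, at most 30 mm high (angle between leaning_bottle's own z axis and vertical below 0.1 rad and x of leaning_bottle in the frame of rest_a between -0.045 and 0.01 m and y of leaning_bottle in the frame of rest_a between -0.015 and 0.015 m and z of leaning_bottle in the frame of rest_a between 0 and 0.03 m and linear speed of each of leaning_bottle, upright_bottle below 0.02 m/s and angular speed of each of leaning_bottle, upright_bottle below 0.2 rad/s and angle between upright_bottle's own z axis and vertical between 0.5 and 0.75 rad and x of upright_bottle in the frame of rest_b between -0.045 and 0.01 m and y of upright_bottle in the frame of rest_b between -0.015 and 0.015 m and z of upright_bottle in the frame of rest_b between 0 and 0.03 m and x of upright_bottle_top in the frame of rest_b above 0.03 m and contact force between upright_bottle and rest_b above 0.3 N); the robot touches nothing.
It fails at once if the leaning bottle is lifted out of its rest rather than tipped (height (world z) of leaning_bottle above 0.04 m).
It fails at once if the upright bottle is lifted out of its rest rather than tipped (height (world z) of upright_bottle above 0.04 m).
It fails at once if one of the other things on the bench is moved more than 25 mm or knocked over (distance of any of blue_bottle, cream_jar, beaker, spout_pot, timer, tape_roll from where it was at the start of the episode above 0.025 m or angle between any of blue_bottle, cream_jar, beaker, spout_pot, timer, tape_roll's own z axis and vertical above 0.35 rad).
It also fails if it takes over 51 s, if anything falls off the work surface, if the arm or the gripper's body presses on something with over 40 N, if the wrist force passes 120 N, or if a joint passes its speed limit or range.

## Working session

There is one attempt and no reset: what is moved stays moved. The work goes in short steps, Python scripts to look and compute and a tool call to move; the robot and the scene stay as the last step left them, time stands still between calls to the robot, and variables do not carry over. Pictures are saved under pics/ and viewed, at most 10 in all, crops included, and the job is handed in when it is done.

Besides the shell and the picture viewer there is one more tool, called after "Call:" as name(argument=value, ...) on one line, values as JSON. arm_command: Moves the arm, as the interface text tells. Its arguments: {"type":"object","properties":{"motion":{"type":"string"},"force":{"type":"number"}},"required":["motion"]}

```bash
mkdir -p pics; cat > h.py <<'E'
import numpy as np,cv2
from bench import get_obs,read_camera,hand_in
def look(n,f=None):
    c=read_camera(n)
    if f: cv2.imwrite('pics/'+f,c['pixels'])
    R=cv2.Rodrigues(np.array(c['rvec'],float))[0];t=np.array(c['tvec'],float).ravel()
    v,u=np.mgrid[:400,:640];d=c['depth']
    P=np.stack([(u-c['cx'])/c['fx']*d,(v-c['cy'])/c['fy']*d,d],-1)
    W=(P-t)@R; W[d==0]=np.nan
    return c['pixels'],W
E
python3 - <<'E'
from h import *
for n in('top','side'):
    p,W=look(n,n+'0.png'); np.save(n+'0.npy',W)
o=get_obs();print(o)
E
```

```text
{'clock': 0.1, 'q': array([ 1.14152514e+00,  3.07514586e-01,  1.50758782e+00,  9.83026222e-06,
        1.32839982e+00, -7.34663181e-02]), 'joint_velocities': array([-0.00136459, -0.00256196, -0.00233844,  0.00018858, -0.00039989,
        0.00131753]), 'joint_torque': array([-6.33988002e-04, -4.58523023e+01, -2.52608353e+01, -1.83204925e-04,
        5.54196115e-03,  1.66274350e-05]), 'tcp_pos': array([0.20002816, 0.53839161, 0.23044677]), 'ee_rot': array([-5.55871264e-01, -3.09153052e+00,  2.90110714e-03]), 'force': array([ 0.77299689,  0.26763413, -0.32701269]), 'ft_torque': array([-0.00903675,  0.00543579,  0.03912219]), 'gripper_force': 0.0, 'opening': 0.08529171868443011}
```

View pics/top0.png

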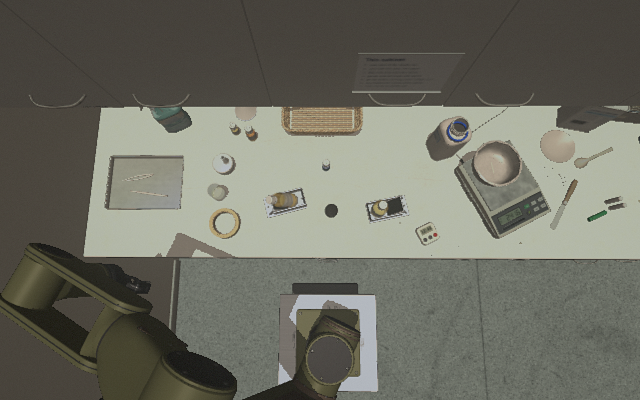

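View pics/side0.png

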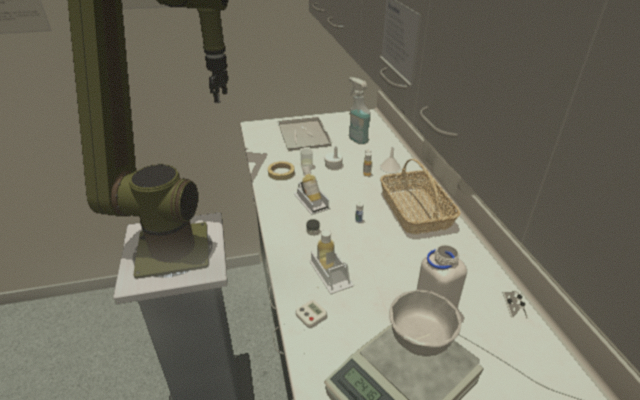

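The top view shows rest_a with the leaning bottle at about (285,203) and rest_b with the upright bottle at about (387,208). The jar is at (331,211), the blue bottle at (326,165) and the timer at (428,233). Next I'll measure the rests.

```bash
python3 - <<'E'
from h import *
p=cv2.imread('pics/top0.png');W=np.load('top0.npy')
cv2.imwrite('pics/crop.png',cv2.resize(p[180:230,255:415],None,fx=5,fy=5,interpolation=cv2.INTER_CUBIC))
print(np.round(W[245,300],3))
for nm,(a,b) in dict(A=(258,312),B=(360,415)).items():
    for cam in('top','side'):
        V=np.load(cam+'0.npy').reshape(-1,3)
        T=W[184:228,a:b].reshape(-1,3);lo=np.nanmin(T[:,:2],0);hi=np.nanmax(T[:,:2],0)
        m=(V[:,2]>.004)&(V[:,2]<.14)&(V[:,:2]>lo).all(1)&(V[:,:2]<hi).all(1)
        Q=V[m]; r=cv2.minAreaRect(Q[Q[:,2]<.08][:,:2].astype(np.float32)*1000)
        top=Q[Q[:,2]>Q[:,2].max()-.012]
        print(nm,cam,len(Q),r,'zmax',Q[:,2].max(),'top',top.mean(0).round(4),top.min(0).round(3),top.max(0).round(3))
for nm,(u,v) in dict(jar=(331,211),blue=(326,164),timer=(428,233),beaker=(217,191),tape=(210,222),pot=(223,163)).items():print(nm,W[v,u].round(3))
E
```

```text
[ 0.312  0.093 -0.004]
A top 794 ((448.94189453125, 151.6853790283203), (151.55029296875, 184.7451934814453), 0.10382190346717834) zmax 0.12625374786382848 top [0.4479 0.1831 0.1186] [0.436 0.174 0.114] [0.459 0.194 0.126]
A side 906 ((450.8253173828125, 149.12640380859375), (150.90301513671875, 185.00067138671875), 0.6627315282821655) zmax 0.12357295461312831 top [0.4486 0.1758 0.1178] [0.435 0.165 0.112] [0.463 0.186 0.124]
B top 801 ((449.8609924316406, -209.45462036132812), (146.42901611328125, 189.96726989746094), 1.2476609945297241) zmax 0.1287820892915381 top [ 0.4292 -0.1709  0.1241] [ 0.417 -0.182  0.117] [ 0.441 -0.158  0.129]
B side 1442 ((443.3529968261719, -212.76348876953125), (181.09259033203125, 141.6210174560547), 84.78435516357422) zmax 0.13104402565414203 top [ 0.4306 -0.1752  0.1245] [ 0.418 -0.186  0.119] [ 0.444 -0.157  0.131]
jar [ 0.425 -0.012  0.032]
blue [0.58  0.005 0.065]
timer [ 0.353 -0.339  0.015]
beaker [0.495 0.381 0.023]
tape [0.386 0.397 0.029]
pot [0.591 0.361 0.038]
```

View pics/crop.png

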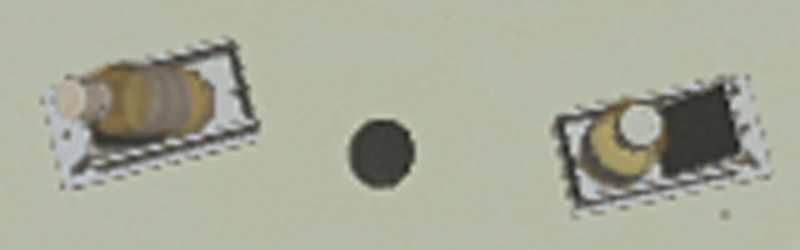

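```bash
cat >> h.py <<'E'
def frame(c,ax):  # c origin xy, ax unit
    return lambda W:(np.stack([(W[...,:2]-c)@ax,(W[...,:2]-c)@np.array([-ax[1],ax[0]]),W[...,2]],-1))
E
python3 - <<'E'
from h import *
W=np.load('top0.npy')
v,u=np.mgrid[180:235,250:420]
G=W[180:235,250:420]; m=np.abs(G[...,2])<.01
H,_=cv2.findHomography(np.stack([u[m],v[m]],-1).astype(np.float32),G[m][:,:2].astype(np.float32),cv2.RANSAC,.003)
print(m.sum())
def w(pts): return cv2.perspectiveTransform((np.array([pts],np.float32)+.5)/5-.5+np.array([255,180],np.float32),H.astype(np.float32))[0]
# low-plate corners: front L,R then back
for n,pts in dict(A=[(258,128),(235,42),(62,187),(45,92)],B=[(555,115),(577,213),(745,75),(770,175)]).items():
    q=w(pts);f=q[:2].mean(0);b=q[2:].mean(0);ax=(b-f)/np.linalg.norm(b-f)
    print(n,q.round(4).tolist(),'len',np.linalg.norm(b-f),'axis',ax.round(3),'mid',((f+b)/2).round(4))
E
```

```text
7913
A [[0.45010000467300415, 0.07289999723434448], [0.5116000175476074, 0.08959999680519104], [0.4083000123500824, 0.2084999978542328], [0.4754999876022339, 0.2223999947309494]] len 0.13971463 axis [-0.279  0.96 ] mid [0.4614 0.1484]
B [[0.45969998836517334, -0.13349999487400055], [0.3910999894142151, -0.1469999998807907], [0.48829999566078186, -0.2660999894142151], [0.41780000925064087, -0.28029999136924744]] len 0.13579585 axis [ 0.204 -0.979] mid [ 0.4392 -0.2067]
```

Call:
arm_command(motion="0 0 0.1 24 -31 0 1; 0 0 0.2 50 -64 0 1; 0 0 0.3 76 -97 0 1; 0 0 0.4 102 -130 0 1; 0 0 0.5 128 -163 0 1; 0 0 0.6 152 -195 0 1; 0 0 0.64 176 -226 0 1; 0 0 0.64 200 -257 -20 1; 0 0 0.64 222 -286 -30 1; 0 0 0.64 236 -302 -40 1")

```text
clock: 0.93
tcp_pos: [0.4376, 0.2336, 0.1904]
ee_rot: [0.442, -3.11, 0.003]
force: [-0.5, 1.1, -0.1]
opening: -0.0002
gripper_force: 0.0
```

Call:
arm_command(motion="0 0 0 0 0 -20 1; 0 0 0 0 0 -50 1; 0 0 0 0 0 -75 1; 0 0 0 0 0 -97 1; 0 0 0 0 0 -97 1; 0 0 0 0 0 -97 1")

```text
clock: 1.43
tcp_pos: [0.4352, 0.2364, 0.0932]
ee_rot: [0.444, -3.106, 0.002]
force: [0.2, 0.7, 0.7]
opening: 0.0001
gripper_force: 0.0
```

```bash
python3 - <<'E'
from h import *
o=get_obs();print(o['clock'],o['tcp_pos'],o['ee_rot'],o['opening'],o['force'])
fA=frame(np.array([.4636,.1407]),np.array([-.279,.96]))
p,W=look('side');F=fA(W)*1000
cv2.imwrite('pics/s1.png',cv2.resize(p[110:250,230:400],None,fx=4,fy=4,interpolation=cv2.INTER_CUBIC))
m=(np.abs(F[...,1])<40)&(F[...,0]>68)&(F[...,0]<140)&(F[...,2]>60)&(F[...,2]<150)
Q=F[m];print(len(Q),np.percentile(Q,[2,50,98],axis=0).round(0).tolist())
print('tcp in A',fA(o['tcp_pos']))
E
```

```text
1.4333 [0.43515314 0.23641072 0.09324776] [ 4.44217722e-01 -3.10621382e+00  1.65420082e-03] 6.546377830364226e-05 [0.24431577 0.66958638 0.71569548]
99 [[69.0, -8.0, 96.0], [92.0, 8.0, 126.0], [129.0, 13.0, 149.0]]
tcp in A [0.09981896 0.0006057  0.09324776]
```

View pics/s1.png

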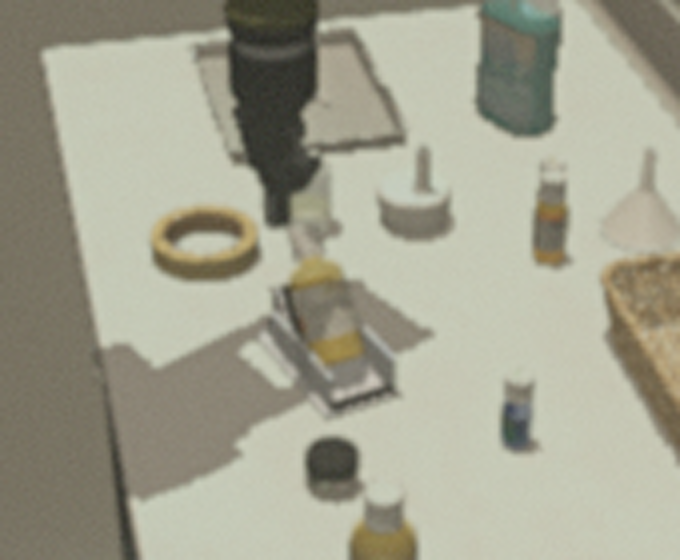

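The shut fingertip is at crop (275,220), behind the leaning cap at (305,240). I'll check the lateral offset before pushing.

```bash
python3 - <<'E'
from h import *
fA=frame(np.array([.4636,.1407]),np.array([-.279,.96]))
p,W=look('side');F=fA(W)*1000;g=p.mean(-1)
a=(np.abs(F[...,1])<40)&(F[...,0]>10)&(F[...,0]<130)&(F[...,2]>86)&(F[...,2]<135)
for n,m in (('finger',a&(g<70)),('cap',a&(g>110))):
    Q=F[m];print(n,len(Q),np.percentile(Q,[3,25,50,75,97],axis=0).round(0).tolist())
E
```

```text
finger 20 [[83.0, -4.0, 106.0], [85.0, -1.0, 113.0], [88.0, 3.0, 121.0], [89.0, 6.0, 127.0], [94.0, 9.0, 133.0]]
cap 134 [[12.0, -14.0, 90.0], [24.0, -1.0, 98.0], [33.0, 8.0, 104.0], [42.0, 13.0, 113.0], [104.0, 22.0, 124.0]]
```

Call:
arm_command(motion="0 0 0 2 -7 -5 1; 0 0 0 4 -14 -5 1; 0 0 0 6 -20 -5 1; 0 0 0 7 -24 -5 1; 0 0 0 8 -27 -5 1; 0 0 0 8.7 -30 -5 1; 0 0 0 9.6 -33 -5 1; 0 0 0 10.5 -36 -5 1; 0 0 0 11.4 -39 -5 1; 0 0 0 12.3 -42 -5 1")

```text
clock: 2.37
tcp_pos: [0.4487, 0.1947, 0.0893]
ee_rot: [0.445, -3.11, 0.0]
force: [0.3, -0.4, 0.3]
opening: 0.0001
gripper_force: 0.0
```

```bash
python3 - <<'E'
from h import *
fA=frame(np.array([.4636,.1407]),np.array([-.279,.96]))
p,W=look('side');o=get_obs();print(fA(o['tcp_pos']),o['force'])
cv2.imwrite('pics/s2.png',cv2.resize(p[130:220,270:350],None,fx=6,fy=6,interpolation=cv2.INTER_CUBIC))
E
```

```text
[ 0.05557564 -0.0007326   0.08926071] [ 0.2188533  -1.80856657  0.13728297]
```

View pics/s2.png

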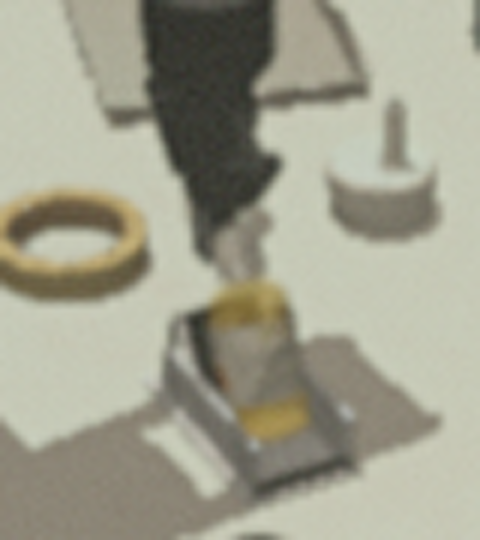

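The fingertip at crop (205,245) is touching the cap at (235,250), and the bottle is rising between the cheeks. I'll keep pushing slowly.

Call:
arm_command(motion="0 0 0 0.8 -3 0 1; 0 0 0 1.7 -6 0 1; 0 0 0 2.5 -9 0 1; 0 0 0 3.4 -12 0 1; 0 0 0 4.2 -15 0 1; 0 0 0 5 -18 0 1; 0 0 0 5.9 -21 0 1; 0 0 0 6.8 -24 0 1; 0 0 0 7.6 -27 0 1; 0 0 0 8.4 -29 0 1")

```text
clock: 3.25
tcp_pos: [0.4571, 0.1656, 0.0893]
ee_rot: [0.445, -3.11, 0.0]
force: [-0.1, 0.0, -0.3]
opening: 0.0001
gripper_force: 0.0
```

```bash
python3 - <<'E'
from h import *
fA=frame(np.array([.4636,.1407]),np.array([-.279,.96]))
p,W=look('side');o=get_obs();print(fA(o['tcp_pos']),o['force'])
cv2.imwrite('pics/s3.png',cv2.resize(p[130:220,270:350],None,fx=6,fy=6,interpolation=cv2.INTER_CUBIC))
F=fA(W)*1000
m=(np.abs(F[...,1])<30)&(F[...,0]>-70)&(F[...,0]<40)&(F[...,2]>112)&(F[...,2]<135)&(p.mean(-1)>90)
Q=F[m];print(len(Q),np.percentile(Q,[3,50,97],axis=0).round(0).tolist())
E
```

```text
[ 0.0254817  -0.0008258   0.08931651] [ 0.36565715 -0.6977735   0.89594779]
69 [[-31.0, -12.0, 113.0], [-20.0, 2.0, 124.0], [30.0, 13.0, 130.0]]
```

View pics/s3.png

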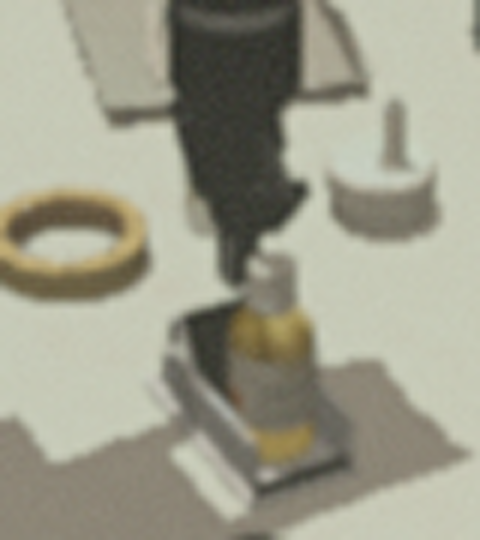

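The leaning bottle now stands upright, with its cap at crop (272,275). Next I'll back off, lift and go over to rest_b's kerb side.

Call:
arm_command(motion="0 0 0 -2 7 0 1; 0 0 0 -4 14 0 1; 0 0 0 -7 24 5 1; 0 0 0 -7 24 45 1; 0 0 0 -7 24 85 1; 0 0 0 -7 24 110 1; 0 0 0 -7 10 115 1; 0 0 -0.04 -10 -25 115 1; 0 0 -0.08 -13 -60 115 1; 0 0 -0.08 -17 -95 115 1")

```text
clock: 4.13
tcp_pos: [0.44, 0.0714, 0.2052]
ee_rot: [-0.322, 3.123, 0.0]
force: [-0.0, -0.0, -0.9]
opening: 0.0001
gripper_force: 0.0
```

Call:
arm_command(motion="0 0 0 -3 -35 0 1; 0 0 0 -6 -70 0 1; 0 0 0 -9 -105 0 1; 0 0 0 -12 -140 0 1; 0 0 0 -16 -170 0 1; 0 0 0 -19 -190 0 1; 0 0 0 -19 -196 -15 1; 0 0 0 -19 -196 -50 1; 0 0 0 -19 -196 -85 1; 0 0 0 -19 -196 -90 1")

```text
clock: 4.97
tcp_pos: [0.4176, -0.123, 0.1107]
ee_rot: [0.319, -3.118, -0.007]
force: [-1.8, -0.2, -0.4]
opening: -0.0004
gripper_force: 0.0
```

```bash
python3 - <<'E'
from h import *
fA=frame(np.array([.4636,.1407]),np.array([-.279,.96]))
fB=frame(np.array([.4376,-.1989]),np.array([.204,-.979]))
p,W=look('side');o=get_obs();print(fB(o['tcp_pos']),o['force'],o['clock'],o['ee_rot'])
cv2.imwrite('pics/s4.png',cv2.resize(p[170:300,270:390],None,fx=4.5,fy=4.5,interpolation=cv2.INTER_CUBIC))
for f in(fA,fB):
    F=f(W)*1000
    m=(np.abs(F[...,1])<30)&(F[...,0]>-50)&(F[...,0]<40)&(F[...,2]>112)&(F[...,2]<135)&(p.mean(-1)>90)
    Q=F[m];print(len(Q),np.percentile(Q,[3,50,97],axis=0).round(0).tolist())
E
```

```text
[-0.07821351 -0.00358341  0.11163266] [-0.76108616  0.92157668 -0.64068614] 5.0167 [ 0.32026351 -3.11802964 -0.00633791]Traceback (most recent call last):
  File "<stdin>", line 9, in <module>
    return _quantile_unchecked(
        a, q, axis, out, overwrite_input, method, keepdims, weights)
    return _ureduce(a,
                    func=_quantile_ureduce_func,
    ...<5 lines>...
                    overwrite_input=overwrite_input,
                    method=method)
    r = func(a, **kwargs)
    result = _quantile(arr,
                       quantiles=q,
    ...<2 lines>...
                       out=out,
                       weights=wgt)
    slices_having_nans = np.isnan(arr[-1, ...])
                                  ~~~^^^^^^^^^
IndexError: index -1 is out of bounds for axis 0 with size 0
```

View pics/s4.png

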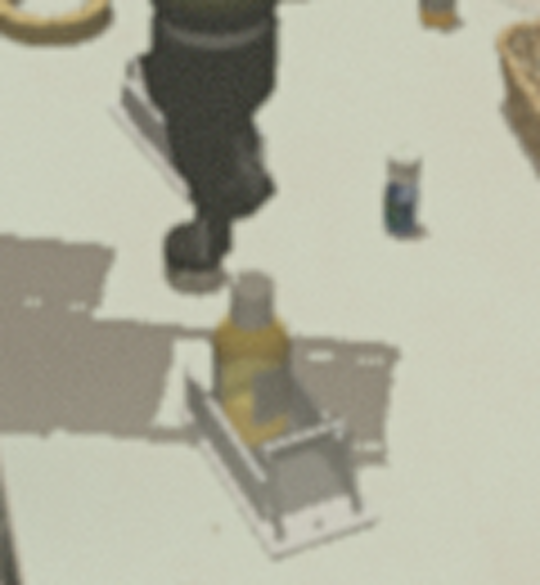

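The finger stands behind the upright bottle's cap (crop (252,295)), so I'll push toward the slope.

Call:
arm_command(motion="0 0 0 2 -6 3 1; 0 0 0 4 -12 3 1; 0 0 0 6 -18 3 1; 0 0 0 6.6 -21 3 1; 0 0 0 7.2 -24 3 1; 0 0 0 7.8 -27 3 1; 0 0 0 8.4 -30 3 1; 0 0 0 9 -33 3 1; 0 0 0 9.6 -36 3 1; 0 0 0 10.2 -39 3 1")

```text
clock: 5.85
tcp_pos: [0.435, -0.1652, 0.1215]
ee_rot: [-0.318, 3.117, -0.005]
force: [-0.9, 3.7, 28.8]
opening: 0.0002
gripper_force: 13.6
```

Call:
arm_command(motion="0 0 0 0.6 -3 0 1; 0 0 0 1.2 -6 0 1; 0 0 0 1.8 -9 0 1; 0 0 0 2.4 -12 0 1; 0 0 0 3 -15 0 1; 0 0 0 3.6 -18 0 1; 0 0 0 4.2 -21 0 1; 0 0 0 4.8 -24 0 1; 0 0 0 5.4 -27 0 1; 0 0 0 6 -30 0 1")

```text
clock: 6.68
tcp_pos: [0.4424, -0.1978, 0.1221]
ee_rot: [-0.319, 3.114, -0.014]
force: [0.7, -1.3, 19.4]
opening: -0.0002
gripper_force: 10.8
```

```bash
python3 - <<'E'
from h import *
fB=frame(np.array([.4376,-.1989]),np.array([.204,-.979]))
p,W=look('side');o=get_obs();print(fB(o['tcp_pos']),o['force'],o['clock'])
cv2.imwrite('pics/s5.png',cv2.resize(p[170:300,270:390],None,fx=4.5,fy=4.5,interpolation=cv2.INTER_CUBIC))
E
```

```text
[0.00048168 0.00503664 0.1220352 ] [ 0.44411379 -1.9652578  20.2044985 ] 6.7333
```

View pics/s5.png

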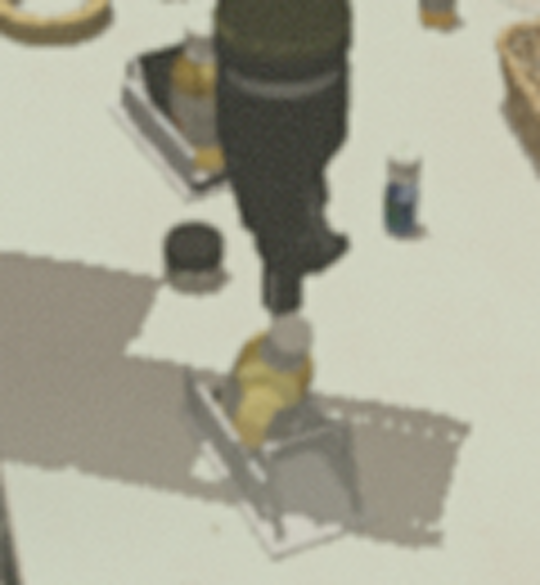

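The bottle is tipped about 0.35 rad, but the fingertip (crop (283,310)) has caught on the rising shoulder with about 20 N downward. I'll raise it while pushing on.

Call:
arm_command(motion="0 0 0 0 -0.5 2 1; 0 0 0 0 -1 4 1; 0 0 0 0 -2 6 1; 0 0 0 0 -3 7 1; 0 0 0 0 -5 8 1; 0 0 0 0 -7 8 1")

```text
clock: 7.23
tcp_pos: [0.4369, -0.201, 0.1252]
ee_rot: [0.32, -3.125, -0.0]
force: [1.0, -0.3, -0.4]
opening: 0.0001
gripper_force: 0.0
```

```bash
python3 - <<'E'
from h import *
fB=frame(np.array([.4376,-.1989]),np.array([.204,-.979]))
p,W=look('side');o=get_obs();print(fB(o['tcp_pos']),o['force'],o['clock'])
cv2.imwrite('pics/s6.png',cv2.resize(p[170:300,270:390],None,fx=4.5,fy=4.5,interpolation=cv2.INTER_CUBIC))
E
```

```text
[ 0.00241225 -0.00102221  0.12513084] [-0.34967491  0.49414251  0.1985213 ] 7.2833
```

View pics/s6.png

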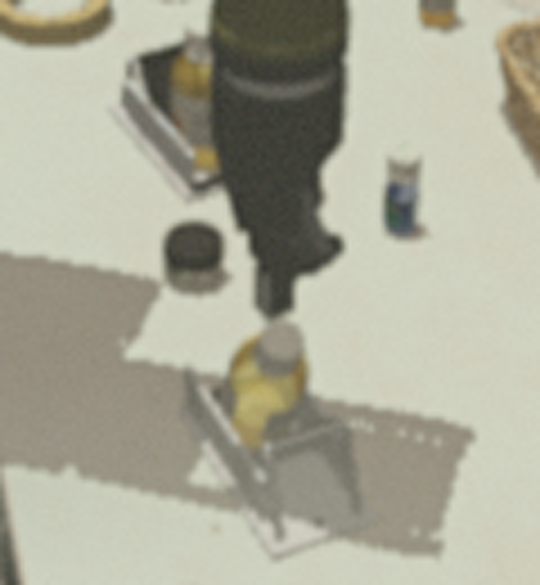

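The force is gone and the bottle is still tilted, with its cap at crop (282,342) against the finger. I'll continue.

Call:
arm_command(motion="0 0 0 0.5 -2 0 1; 0 0 0 1 -5 0 1; 0 0 0 1.5 -7 0 1; 0 0 0 2 -10 0 1; 0 0 0 2.5 -12 0 1; 0 0 0 3 -15 0 1; 0 0 0 3.5 -17 0 1; 0 0 0 4 -20 0 1; 0 0 0 4.5 -22 0 1; 0 0 0 5 -24 0 1")

```text
clock: 8.12
tcp_pos: [0.4423, -0.2253, 0.1253]
ee_rot: [-0.32, 3.125, -0.0]
force: [-0.6, -0.3, 0.1]
opening: -0.0002
gripper_force: 0.0
```

Call:
arm_command(motion="0 0 0 0 0 0 1; 0 0 0 0 0 0 1; 0 0 0 -2 8 0 1; 0 0 0 -4 18 0 1; 0 0 0 -6 30 10 1; 0 0 0 -6 30 45 1; 0 0 0 -6 60 80 1; 0 0 0 -6 90 100 1; 0 0 0 -6 120 110 1; 0 0 0 -6 150 110 1")

```text
clock: 8.95
tcp_pos: [0.4373, -0.0731, 0.2391]
ee_rot: [-0.32, 3.119, -0.003]
force: [0.3, 0.4, 0.1]
opening: -0.0005
gripper_force: 0.0
```

```bash
python3 - <<'E'
from h import *
o=get_obs();print(o['tcp_pos'],o['force'],o['clock'])
p,W=look('side')
cv2.imwrite('pics/s7.png',cv2.resize(p[140:300,260:390],None,fx=3.7,fy=3.7,interpolation=cv2.INTER_CUBIC))
for n,f in(('A',frame(np.array([.4636,.1407]),np.array([-.279,.96]))),('B',frame(np.array([.4376,-.1989]),np.array([.204,-.979])))):
    F=f(W)*1000
    m=(np.abs(F[...,1])<30)&(np.abs(F[...,0])<80)&(F[...,2]>105)&(F[...,2]<135)&(p.mean(-1)>90)
    Q=F[m];print(n,len(Q),len(Q) and np.percentile(Q,[3,50,97],axis=0).round(0).tolist())
E
```

```text
[ 0.43725644 -0.07312787  0.23913497] [0.27783704 0.35792211 0.10158536] 8.95
A 53 [[-38.0, -3.0, 106.0], [-29.0, 9.0, 118.0], [-14.0, 17.0, 127.0]]
B 91 [[39.0, -23.0, 106.0], [49.0, -12.0, 114.0], [59.0, 0.0, 122.0]]
```

View pics/s7.png

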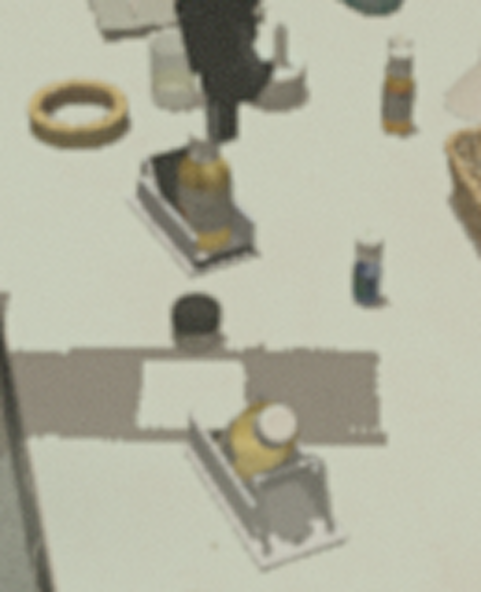

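The side view shows A upright with its cap at crop (203,150), and B lying back with its cap at (277,424). I'll check the lateral offset from the top.

```bash
python3 - <<'E'
from h import *
p,W=look('top')
cv2.imwrite('pics/t8.png',cv2.resize(p[170:240,250:420],None,fx=4.5,fy=4.5,interpolation=cv2.INTER_CUBIC))
for n,f in(('A',frame(np.array([.4636,.1407]),np.array([-.279,.96]))),('B',frame(np.array([.4376,-.1989]),np.array([.204,-.979])))):
    F=f(W)*1000
    m=(np.abs(F[...,1])<30)&(np.abs(F[...,0])<80)&(F[...,2]>108)&(F[...,2]<135)&(p.mean(-1)>90)
    Q=F[m];print(n,len(Q),len(Q) and np.percentile(Q,[3,50,97],axis=0).round(0).tolist())
E
```

```text
A 60 [[-32.0, -7.0, 113.0], [-20.0, 5.0, 124.0], [-9.0, 16.0, 128.0]]
B 59 [[30.0, -23.0, 108.0], [41.0, -11.0, 114.0], [54.0, -0.0, 121.0]]
```

View pics/t8.png

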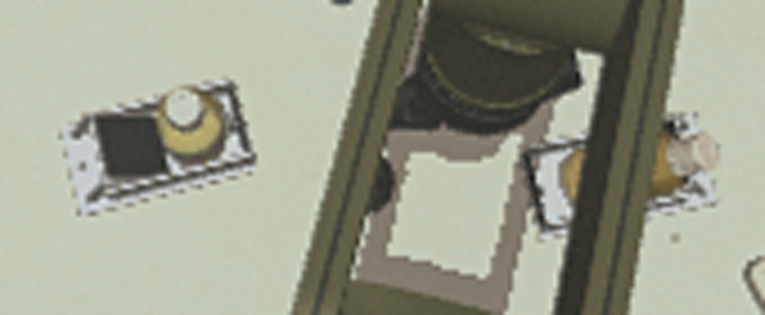

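Seen from above, A is upright (cap at (183,108)) and B is leaning (cap at (700,152)), slightly skewed. I'll fit the bottle model to the point cloud to confirm the tilt and foot, using A's known initial lean as a check.

```bash
cat > fit.py <<'E'
from h import *
from scipy.optimize import least_squares
FA=frame(np.array([.4636,.1407]),np.array([-.279,.96]));FB=frame(np.array([.4376,-.1989]),np.array([.204,-.979]))
def fit(f,p,W,x0):
    F=(f(W)*1000).reshape(-1,3);g=p.reshape(-1,3).astype(int)
    def loc(q,P):
        a=np.array([np.sin(q[2])*np.cos(q[3]),np.sin(q[2])*np.sin(q[3]),np.cos(q[2])])
        c=np.array([q[0],q[1],6+24.5*np.sin(abs(q[2]))])
        h=(P-c)@a;return h,np.linalg.norm(P-c-h[:,None]*a,axis=1)
    def res(q,P):
        h,r=loc(q,P)
        sd=lambda R,lo,hi:np.maximum(r-R,np.maximum(lo-h,h-hi))
        return np.minimum(np.abs(sd(24.5,0,95)),np.abs(sd(14,95,119)))
    q=np.array(x0,float)
    for _ in range(4):
        h,r=loc(q,F);d=res(q,F)
        k=(F[:,2]>45)&(d<12)&(h>30)&(h<130)&(g.mean(1)>70)
        q=least_squares(res,q,args=(F[k],),loss='soft_l1',f_scale=2,x_scale=[5,5,.1,.1]).x
    return k.sum(),q.round(2),res(q,F[k]).mean().round(1)
E
python3 - <<'E'
from fit import *
print('A0',fit(FA,cv2.imread('pics/side0.png'),np.load('side0.npy'),[-17,0,.6,0]))
print('B0',fit(FB,cv2.imread('pics/side0.png'),np.load('side0.npy'),[-25,0,.05,0]))
p,W=look('side')
print('A',fit(FA,p,W,[-21,0,.05,0]));print('B',fit(FB,p,W,[-17,0,.6,-.1]))
E
```

```text
A0 (np.int64(337), array([-19.56,   2.8 ,   0.65,  -0.02]), np.float64(2.5))
B0 (np.int64(434), array([-28.41,   0.25,  -0.  ,  -0.2 ]), np.float64(2.1))
A (np.int64(290), array([-21.14,   2.4 ,  -0.  ,  -0.4 ]), np.float64(2.4))
B (np.int64(370), array([-29.1 ,  -0.98,   0.77,  -0.09]), np.float64(3.2))
```

The fit has B at about 0.73 rad with its foot roughly 9 mm forward of the slope, which is too close to the 0.75 limit. I'll nudge the raised front edge of the foot toward the slope with the shut fingertip, coming in over the kerb.

Call:
arm_command(motion="0 0 0 -9 -20 -10 1; 0 0 0 -18 -43 -30 1; 0 0 0 -18 -43 -65 1; 0 0 0 -18 -43 -100 1; 0 0 0 -18 -43 -135 1; 0 0 0 -18 -43 -170 1; 0 0 0 -18 -43 -200 1; 0 0 0 -18 -43 -214 1; 0 0 0 -18 -43 -214 1; 0 0 0 -18 -43 -214 1")

```text
clock: 9.93
tcp_pos: [0.4173, -0.118, 0.0207]
ee_rot: [0.319, -3.123, -0.002]
force: [0.0, -0.4, 0.6]
opening: 0.0
gripper_force: 0.0
```

Call:
arm_command(motion="0 0 0 0.6 -3 0 1; 0 0 0 1.2 -6 0 1; 0 0 0 1.8 -9 0 1; 0 0 0 2.4 -12 0 1; 0 0 0 3 -15 0 1; 0 0 0 3.4 -17 0 1; 0 0 0 3.8 -19 0 1; 0 0 0 4.2 -21 0 1; 0 0 0 4.2 -21 0 1")

```text
clock: 10.68
tcp_pos: [0.4227, -0.1394, 0.0213]
ee_rot: [-0.32, 3.125, -0.0]
force: [-1.1, -0.3, 0.2]
opening: 0.0001
gripper_force: 0.0
```

```bash
python3 - <<'E'
from fit import *
p,W=look('side');o=get_obs();print((FB(o['tcp_pos'])*1000).round(1),o['force'].round(1),o['clock'])
print('B',fit(FB,p,W,[-27,0,.7,-.1]))
E
```

```text
[-61.5  -2.6  21.3] [-0.4 -0.3  0.5] 10.7333
B (np.int64(375), array([-25.65,  -1.24,   0.71,  -0.09]), np.float64(3.3))
```

Call:
arm_command(motion="0 0 0 0.3 -1.5 0 1; 0 0 0 0.6 -3 0 1; 0 0 0 0.9 -4.5 0 1; 0 0 0 1.2 -6 0 1; 0 0 0 1.2 -6 0 1; 0 0 0 1.2 -6 0 1")

```text
clock: 11.23
tcp_pos: [0.4235, -0.1449, 0.0212]
ee_rot: [0.32, -3.125, -0.0]
force: [-0.2, 0.3, -0.5]
opening: 0.0003
gripper_force: 0.3
```

```bash
python3 - <<'E'
from fit import *
p,W=look('side');o=get_obs();print((FB(o['tcp_pos'])*1000).round(1),o['force'].round(1),o['clock'])
print('B',fit(FB,p,W,[-27,0,.7,-.1]))
print('B',fit(FB,p,W,[-17,0,.6,-.1]))
E
```

```text
[-55.7  -2.8  21.2] [0.5 0.  0. ] 11.2833
B (np.int64(389), array([-28.14,  -1.58,   0.74,  -0.08]), np.float64(3.3))
B (np.int64(389), array([-28.14,  -1.58,   0.74,  -0.08]), np.float64(3.3))
```

Call:
arm_command(motion="0 0 0 0.3 -1.5 0 1; 0 0 0 0.6 -3 0 1; 0 0 0 0.8 -4 0 1; 0 0 0 1 -5 0 1; 0 0 0 1 -5 0 1; 0 0 0 1 -5 0 1")

```text
clock: 11.78
tcp_pos: [0.4243, -0.1498, 0.0212]
ee_rot: [0.32, -3.125, -0.001]
force: [-0.5, 2.5, -1.1]
opening: -0.0002
gripper_force: 1.4
```

```bash
python3 - <<'E'
from fit import *
o=get_obs();print((FB(o['tcp_pos'])*1000).round(1),o['force'].round(1),o['gripper_force'],o['clock'])
for i in range(3):
    p,W=look('side');print('B',fit(FB,p,W,[-27,0,.7,-.1]))
E
```

```text
[-50.8  -3.   21.2] [-0.5  2.5 -1.1] 1.4470309764146805 11.7833
B (np.int64(407), array([-13.03,  -0.93,   0.53,  -0.15]), np.float64(3.5))
B (np.int64(401), array([-14.07,  -0.41,   0.54,  -0.16]), np.float64(3.3))
B (np.int64(412), array([-13.28,   0.2 ,   0.53,  -0.18]), np.float64(3.4))
```

Call:
arm_command(motion="0 0 0 -1 5 0 1; 0 0 0 -2 10 0 1; 0 0 0 -4 20 0 1; 0 0 0 -6 30 0 1; 0 0 0 -6 30 0 1; 0 0 0 -6 30 0 1")

```text
clock: 12.43
tcp_pos: [0.4183, -0.1191, 0.0214]
ee_rot: [0.323, -3.125, 0.0]
force: [0.1, -0.6, 0.3]
opening: -0.0005
gripper_force: 0.0
```

```bash
python3 - <<'E'
from fit import *
o=get_obs();print((FB(o['tcp_pos'])*1000).round(1),o['force'].round(1),o['clock'])
for i in range(2):
    p,W=look('side');print('B',fit(FB,p,W,[-27,0,.7,-.1]),fit(FB,p,W,[-17,0,.6,-.1]))
F=FB(W)*1000
m=(np.abs(F[...,1])<35)&(F[...,0]>15)&(F[...,0]<80)&(F[...,2]>95)&(F[...,2]<135)
Q=F[m];print(len(Q),np.percentile(Q,[2,50,98],axis=0).round(0).tolist())
E
```

```text
[-82.   -2.6  21.4] [ 0.1 -0.6  0.3] 12.4333
B (np.int64(360), array([-22.27,  -0.16,   0.67,  -0.14]), np.float64(3.2)) (np.int64(361), array([-21.6 ,  -0.6 ,   0.67,  -0.12]), np.float64(3.2))
B (np.int64(365), array([-22.83,  -0.73,   0.69,  -0.12]), np.float64(3.2)) (np.int64(365), array([-22.88,  -0.8 ,   0.69,  -0.12]), np.float64(3.2))
116 [[17.0, -26.0, 96.0], [48.0, -17.0, 114.0], [57.0, -3.0, 124.0]]
```

Call:
arm_command(motion="0 0 0 0 0 30 1; 0 0 0 0 0 65 1; 0 0 0 0 0 100 1; 0 0 0 0 0 140 1; 0 0 0 0 0 180 1; 0 0 0 0 0 200 1; 0 0 0 0 0 200 1; 0 0 0 0 0 200 1; 0 0 0 0 0 200 1; 0 0 0 0 0 200 1")

```text
clock: 13.37
tcp_pos: [0.4173, -0.1196, 0.2196]
ee_rot: [0.32, -3.122, -0.003]
force: [-1.0, -0.7, -0.0]
opening: -0.0002
gripper_force: 0.0
```

```bash
python3 - <<'E'
from fit import *
p,W=look('side')
A,B=fit(FA,p,W,[-21,0,.05,0]),fit(FB,p,W,[-20,0,.65,-.1]);print(A,B)
if A[1][2]<.08 and .55<B[1][2]<.72: print(hand_in())
E
```

```text
(np.int64(115), array([-19.27,   7.  ,  -0.09,   1.03]), np.float64(1.9)) (np.int64(363), array([-24.  ,   0.27,   0.7 ,  -0.14]), np.float64(3.2))
the job is handed in; nothing more can be done
None
```

The job is handed in: by my camera fits the leaning bottle stands upright in rest_a and the other leans about 0.65 rad on rest_b's slope. The last view of the first bottle was partly hidden by the arm, I have no verdict back, and I viewed 11 pictures against the limit of 10.

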